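Draw back the grease gun's follower rod and hold it for loading

TASK

The barrel of the small grease gun is clamped in the vice with its pump head off, ready for a new cartridge. Grip the T-handle and draw the follower rod out against its spring until the locking groove turned in the rod just clears the end cap, no farther; hold it still there for three seconds and finish still holding it, so that I can slip the cartridge in at the open end. Do not let the rod fly back, and leave the things lying round the vice where they are.

Things in the scene. Friction and masses are not known exactly. Their poses are not given: they have to be found in the camera images.
- vice: Blue bench vice on a plywood board (200 x 220 mm), fixed; origin under it on the table. Clamped level in its jaws, unable to move, is the grease gun's barrel: grey tube, 42 mm diameter, 163 mm long, axis 120 mm above the table along this x axis (+x towards the rod's handle, +y away from the vice's screw), open threaded mouth at its -x end, dark end cap of 47 mm diameter at +x.
- cap_face (a point): Centre of the outer face of the gun's end cap, where the rod comes out, 120 mm above the table; fixed. Its x axis is level and points outwards along the rod: the way to pull. z is up. The rod's axis passes through this point.
- handle (a point): Where to grip from above: centre of the upper arm of the rod's T-handle, an upright black plastic bar 76 mm tall, 14 mm thick along the rod, 20 mm wide across. Point is 26 mm above the rod's axis, 12 mm below the bar's top. Axes as cap_face. With the rod home it is 47 mm beyond cap_face (40 mm free between cap and bar; other sides 50 mm clear). The 9 mm steel rod enters the bar's middle.
- follower_rod (a joint): How far the rod is drawn out, m: 0 home (start), 0.125 hard stop; slides straight, cannot turn. The spring pulls it back with 6 N at home, 15 N at 0.100. The mark is a groove 8 mm long, 5 mm in diameter in the 9 mm rod, hidden in the gun at first; it begins to show at 0.092 and the whole groove is just clear of the cap at 0.100 (handle point then 147 mm beyond cap_face).
- cartridge: New grease cartridge, a white tube of 36 mm diameter and 118 mm height standing upright near the gun's open end; origin at the centre of its underside. Leave it.
- gun_head: The gun's pump head, standing on its round collar (48 mm diameter) beyond the vice: aluminium block 60 mm high in all, lever along its -x and spout along its +x, each reaching about 110 mm; origin at the centre of the collar's underside. Leave it.
- instrument: Round dashboard instrument, 87 mm diameter, 52 mm high, lying face up beyond the rod; origin at the centre of its underside. Leave it.
- glass: Empty drinking glass, 68 mm diameter at the rim, 110 mm high, standing upright well past the handle, on the side it is pulled to (its top is lower than the handle point; at least 25 mm beyond the rod's hard stop); origin at the centre of its underside. Leave it.

How it is judged (in metres and radians):
On the way, in this order (a step that is already met when the one before it is completed fails the run):
1. the rod is drawn more than half way out by the gripped handle (value of joint follower_rod above 0.055 m and contact force between the fingers and follower_rod above 2 N), for 0.1 s.
2. the rod is held still with its groove just clear of the end cap for two seconds (value of joint follower_rod between 0.0955 and 0.1075 m and velocity of joint follower_rod between -0.015 and 0.015 m/s and contact force between the fingers and follower_rod above 2 N), for 2 s.
At the end, for the whole second after the job is handed in: The fingers hold the rod's handle, drawn out between 95.5 and 107.5 mm (whole groove just clear at 100 mm) and still (under 15 mm/s); it has been held so for two seconds; cartridge, pump head, instrument and glass are within 20 mm of where they stood (all of step 2 and distance of each of cartridge, gun_head, instrument, glass from where it was at the start of the episode below 0.02 m); the arm keeps its last pose, push and grip.
It fails at once if the rod flies back into the gun (faster than 0.25 m/s) (velocity of joint follower_rod below -0.25 m/s).
It fails at once if one of the things round the vice is pushed away or knocked over (distance of any of cartridge, gun_head, instrument, glass from where it was at the start of the episode above 0.03 m or angle between any of cartridge, glass's own z axis and vertical above 0.5 rad).
It also fails if it takes over 45 s, if anything falls off the work surface, if the arm or the gripper's body presses on something with over 40 N, if the wrist force passes 120 N, or if a joint passes its speed limit or range.

ROBOT

A 6-joint arm with a two-finger parallel gripper is mounted at the origin on the work surface. World frame = base frame: x ahead of the robot, y to its left, z up, the work surface at z = 0. Lengths are in mm, angles in rad, forces in N, time in s.
With the tool pointing down it reaches from about 350 to 775 mm from the base axis. Payload 7.3 kg.
Tool frame: the origin (TCP) lies at the very end of the fingers, on their centre line; the grasp point (between the pads) lies 19 mm behind it; z points along the fingers, y is the line along which they close (so a half turn about z gives the same grasp; the last joint's range is limited). The gripper opens to 92 mm and grips with 3 to 60 N. Pads are 19 mm wide; open, the fingers measure 130 mm over their backs; the gripper's body (75 mm by 190 mm) begins 47 mm behind the grasp point.
Start: joints at [-1.345, 0.342, 1.524, -0, 1.275, -0.146], TCP at [190.752, -489.141, 226.741] pointing down, gripper open.
Joint ranges: [-2.53, 2.53], [-0.77, 2.02], [0.04, 2.7], [-1, 4.14], [0.28, 2.66], [-3.11, 3.11]. Speed limits (rad/s): [2.57, 2.57, 3.14, 3.14, 3.14, 3.14].

INTERFACE

Orientations are given as [roll, pitch, yaw] about the fixed x, y, z axes, in that order (R = Rz(yaw) Ry(pitch) Rx(roll)).
In Python, from plant import * gives the robot as it stands.
- The arm moves only by the tool arm_command, never from a script. Its arguments are lists of equal length, an entry for each row: "gripper": the finger opening in mm, from 0 to 91.8; "dp": the shift along the tool's x, y, z in units of 25 mm (1.0 is 25 mm), a list of three; "twist": the turn about the tool's z in units of 5 degrees (1.0 is 5 degrees). A call has exactly 5 rows; each row shifts and turns the commanded pose from where the row before left it, along the tool's axes as they then stand; what a row does not reach is not made up. A row lasts 1/8 s, in which the tool goes at most 62.5 mm and 10.7 degrees, less where a joint would pass 70% of its speed; a pose out of reach is approached as far as the arm can. A call is refused whole if a number of a shift passes 1 or a number of a turn 1, either way. A call with a gripper value outside its range is refused whole. The fingers move at their own pace and stop on an object; the grip force is fixed at half the most. Time passes only in rows, so rows that do not move let the fingers close, or fill a call up. It gives the time, the measured TCP pose, the force, the opening and the grip force at its end, in the units of the state.
- get_obs(): the state, without advancing time (a new reading comes with each control period).
- capture(name): name is "scene" or "side" or "wrist"; returns the picture (480x640x3 uint8, red, green, blue); there is no depth.
- get_calibration(name): a dict with "mtx" (3x3 intrinsics, pixels), "dist_coeffs" ([k1, k2, p1, p2, k3] as OpenCV has them; the pictures are not rectified), "position" and "attitude" of the camera in the world; the wrist camera has in their place "mount" (4x4, takes a point from camera to tool coordinates, whose origin is the TCP and whose axes are the flange's). Camera axes: x right, y down, z forward; pixel columns grow to the right and rows downward; lengths in mm; the calibration is good to about 2 mm. A picture is of the moment at which its call begins: read the wrist's pose just before it. get_calibration takes no time and is no camera call.
- close_job(): hands the job in; it is judged then, once.
The state is a dict: "time": time; "joint_positions": joint angles; "dq": joint speeds; "tau": joint torques, N m; "tool_pos": TCP position; "tcp_rot": TCP orientation; "contact_force": force on the tool from outside, world axes, zero at the start; "moment": the same for the moment, N m; "grip_width": finger opening in mm; "finger_force": force on a finger pad.
Only numpy, scipy, OpenCV 4.12 (cv2) and the standard library are available. Lean on these libraries where they do the work, as an engineer would, in place of code of your own. Each camera call takes 0.05 s, during which the arm holds its last target. There are 200 camera calls.

## Working session

There is one attempt and no reset: what is moved stays moved. The work goes in short steps, Python scripts to look and compute and a tool call to move; the robot and the scene stay as the last step left them, time stands still between calls to the robot, and variables do not carry over. Pictures are saved under pics/ and viewed, at most 10 in all, crops included, and the job is handed in when it is done.

Besides the shell and the picture viewer there is one more tool, called after "Call:" by a JSON object that holds its "fn" and its "kwargs". arm_command: Moves the arm, as the interface text tells. Its arguments: {"type":"object","properties":{"gripper":{"type":"array"},"dp":{"type":"array"},"twist":{"type":"array"}},"required":["gripper","dp","twist"]}

```bash
mkdir -p pics; ls; python3 - <<'E'
from plant import *
import cv2,numpy as np
o=get_obs();print(o)
for n in("scene","side"):
    im=capture(n);cv2.imwrite(f"pics/{n}0.png",im[:,:,::-1]);c=get_calibration(n);print(n,c)
im=capture("wrist");cv2.imwrite("pics/wrist0.png",im[:,:,::-1]);print(get_calibration("wrist"))
E
```

```text
pics
{'time': 0.0, 'joint_positions': array([-1.34501449e+00,  3.42729831e-01,  1.52500688e+00,  1.52911332e-05,
        1.27541450e+00, -1.45955234e-01]), 'dq': array([ 2.49068461e-05, -1.40193893e-04, -1.93333638e-03, -7.95936470e-04,
       -1.29420441e-03,  1.60700236e-04]), 'tau': array([ 6.54346641e-04, -4.31236231e+01, -2.44217527e+01,  7.16416142e-02,
        5.58476779e-02, -1.44411010e-04]), 'tool_pos': array([ 190.65296049, -488.72196623,  226.04482125]), 'tcp_rot': array([-3.14005279e+00, -2.41139466e-04,  3.71732423e-01]), 'contact_force': array([-0.25180523, -0.27549574, -0.60236571]), 'moment': array([0.02542432, 0.00289653, 0.00353725]), 'finger_force': 0.0, 'grip_width': 91.59313856551016}
scene {'mtx': array([[570.69672619,   0.        , 311.26171049],
       [  0.        , 570.69672619, 236.95601263],
       [  0.        ,   0.        ,   1.        ]]), 'dist_coeffs': array([-0.15261364,  0.        ,  0.        ,  0.        ,  0.        ]), 'position': array([1063.12197761, -539.28967205,  731.6037237 ]), 'attitude': array([-2.22821895, -0.00955015,  0.71029544])}

[... 280 characters left out ...]
.42592567, -621.61936954,  844.47088137]), 'attitude': array([-2.34494446, -0.00724711, -0.26649179])}
{'mtx': array([[382.38633197,   0.        , 321.10330113],
       [  0.        , 382.38633197, 249.17680665],
       [  0.        ,   0.        ,   1.        ]]), 'dist_coeffs': array([0.02306117, 0.        , 0.        , 0.        , 0.        ]), 'mount': array([[-6.40349169e-04, -9.52965406e-01, -3.03078413e-01,
         8.26528209e+01],
       [ 9.99999298e-01, -9.12401173e-04,  7.56035483e-04,
         8.92172281e-01],
       [-9.97004761e-04, -3.03077717e-01,  9.52965321e-01,
        -1.56550139e+02],
       [ 0.00000000e+00,  0.00000000e+00,  0.00000000e+00,
         1.00000000e+00]])}
```

View pics/scene0.png

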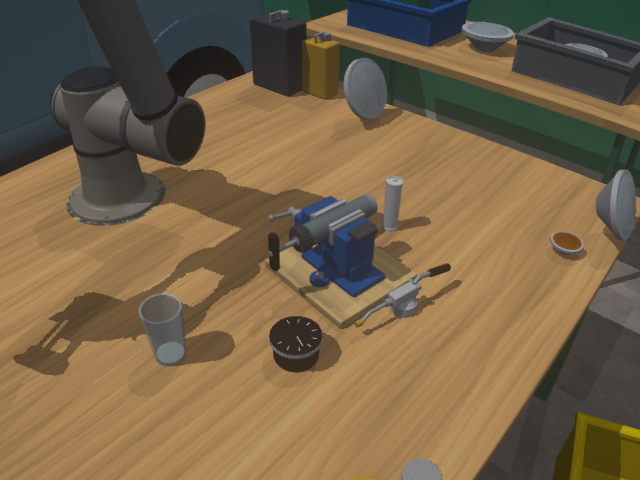

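View pics/side0.png

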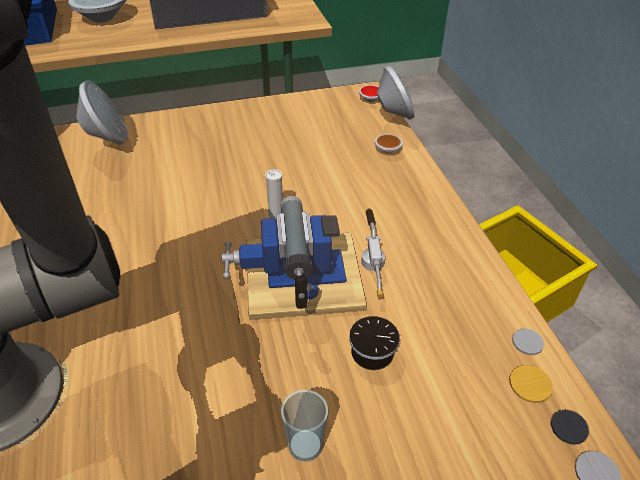

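```bash
python3 - <<'E'
import cv2,numpy as np
a=cv2.imread("pics/scene0.png")[180:330,255:425];b=cv2.imread("pics/side0.png")[185:325,215:375]
a=cv2.resize(a,(400,353),interpolation=2);a=cv2.imread("pics/scene0.png")[185:285,260:390];b=cv2.imread("pics/side0.png")[190:320,240:350]
a=cv2.resize(a,None,fx=3,fy=3,interpolation=2);b=cv2.resize(b,None,fx=3,fy=3,interpolation=2)
c=np.zeros((400,730,3),np.uint8);c[:300,:390]=a;c[:390,400:730]=b
cv2.imwrite("pics/crop.png",c)
E
```

```text
(no output)
```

View pics/crop.png

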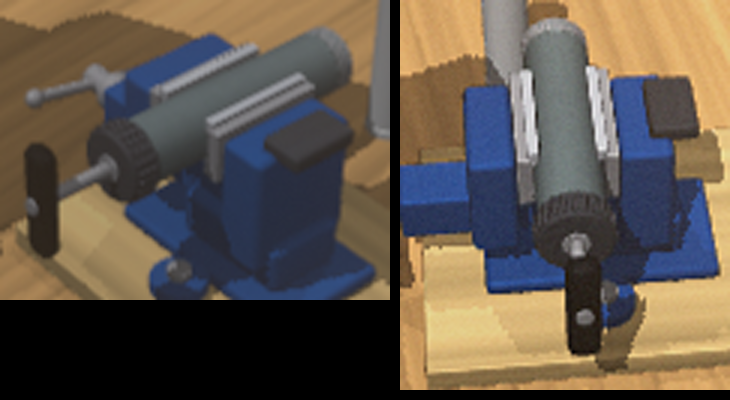

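```bash
cat > h.py <<'E'
from plant import *
import cv2,numpy as np
from scipy.spatial.transform import Rotation as R
def ray(n,uv,T=None):
    c=get_calibration(n)
    p=cv2.undistortPoints(np.array([[uv]],float),c["mtx"],c["dist_coeffs"])[0,0];d=np.array([p[0],p[1],1])
    if n=="wrist":
        M=T@c["mount"];return M[:3,3],M[:3,:3]@d
    return c["position"],R.from_euler("xyz",c["attitude"]).as_matrix()@d
def onz(r,z): o,d=r;return o+d*(z-o[2])/d[2]
def tri(r1,r2):
    A=np.c_[r1[1],-r2[1]];s=np.linalg.lstsq(A,r2[0]-r1[0],rcond=None)[0]
    p,q=r1[0]+r1[1]*s[0],r2[0]+r2[1]*s[1];return (p+q)/2,np.linalg.norm(p-q)
def tcp():
    o=get_obs();T=np.eye(4);T[:3,:3]=R.from_euler("xyz",o["tcp_rot"]).as_matrix();T[:3,3]=o["tool_pos"];return T,o
E
python3 - <<'E'
from h import *
P=dict(top=((272.7,233.7),(301,276.3),158),bot=((275.3,270),(301.7,307.3),82),screw=((270.7,254),(301.7,295.3),120),exit=((294.3,241),(298,271),120),mouth=((370,205),(291.3,204),120),glassrim=((161.5,309),(304,411),110),inst=((296,336),(375,337),52))
np.set_printoptions(precision=1,suppress=True)
for k,(a,b,z) in P.items():
    r,s=ray("scene",a),ray("side",b);print(k,*tri(r,s),onz(r,z),onz(s,z))
E
```

```text
top [529.8  -8.8 158.7] 0.4445936192202405 [529.1  -7.9 158. ] [530.   -8.5 158. ]
bot [530.3  -6.7  77.8] 1.0239807811199215 [533.5  -9.5  82. ] [529.4 -10.8  82. ]
screw [529.  -14.7 118.4] 0.44130299471477163 [530.3 -15.8 120. ] [528.6 -16.3 120. ]
exit [535.7  38.1 119.7] 1.2872975928799395 [536.3  37.  120. ] [535.8  38.8 120. ]
mouth [566.4 219.7 116. ] 0.5961954440472343 [569.8 214.2 120. ] [565.5 215.5 120. ]
glassrim [ 482.2 -213.6  103.5] 1.834839567121 [ 487.8 -215.9  110. ] [ 481.4 -218.2  110. ]
inst [641.5 -77.5  46.7] 1.8405105494262544 [644.5 -79.9  52. ] [639.7 -82.2  52. ]
```

Call:
{"fn": "arm_command", "kwargs": {"gripper": [90, 90, 90, 90, 90], "dp": [[0, 0, 0], [0, 0, 0], [0, 0, 0], [0, 0, 0], [0, 0, 0]], "twist": [1, 1, 1, 1, 1]}}

```text
time: 0.78
tool_pos: [190.7, -489.0, 226.4]
tcp_rot: [-3.141, 0.0, -0.067]
contact_force: [0.3, 0.5, -0.2]
grip_width: 89.9
finger_force: 0.0
```

Call:
{"fn": "arm_command", "kwargs": {"gripper": [80, 70, 60, 50, 40], "dp": [[0, 0, 0], [0, 0, 0], [0.49, -1, 0], [0.49, -1, 0], [0.49, -1, 0]], "twist": [1, 0.12, 0, 0, 0]}}

```text
time: 1.4
tool_pos: [239.5, -420.3, 226.6]
tcp_rot: [-3.141, 0.0, -0.161]
contact_force: [0.5, -0.3, 0.5]
grip_width: 44.6
finger_force: 0.0
```

Call:
{"fn": "arm_command", "kwargs": {"gripper": [40, 40, 40, 40, 40], "dp": [[0.49, -1, 0], [0.49, -1, 0], [0.49, -1, 0], [0.49, -1, 0], [0.49, -1, 0]], "twist": [0, 0, 0, 0, 0]}}

```text
time: 2.02
tool_pos: [320.2, -306.8, 226.7]
tcp_rot: [3.142, 0.0, -0.161]
contact_force: [0.4, -0.3, -0.0]
grip_width: 39.9
finger_force: 0.0
```

Call:
{"fn": "arm_command", "kwargs": {"gripper": [40, 40, 40, 40, 40], "dp": [[0.49, -1, 0], [0.49, -1, 0], [0.49, -1, 0], [0.49, -1, 0], [0.49, -1, 0]], "twist": [0, 0, 0, 0, 0]}}

```text
time: 2.65
tool_pos: [400.8, -193.3, 226.7]
tcp_rot: [3.142, 0.0, -0.16]
contact_force: [1.1, 0.3, 0.1]
grip_width: 40.0
finger_force: 0.0
```

Call:
{"fn": "arm_command", "kwargs": {"gripper": [40, 40, 40, 40, 40], "dp": [[0.49, -1, 0], [0.49, -1, 0], [0.49, -1, 0], [0.49, -1, 0], [0.49, -1, 0]], "twist": [0, 0, 0, 0, 0]}}

```text
time: 3.28
tool_pos: [481.4, -79.8, 226.6]
tcp_rot: [3.142, 0.0, -0.16]
contact_force: [-0.5, 0.2, -0.7]
grip_width: 39.9
finger_force: 0.0
```

Call:
{"fn": "arm_command", "kwargs": {"gripper": [40, 40, 40, 40, 40], "dp": [[0.49, -1, 0], [0.49, -1, 0], [0.49, -1, 0], [0, 0, 0], [0, 0, 0]], "twist": [0, 0, 0, 0, 0]}}

```text
time: 3.9
tool_pos: [529.0, -13.0, 226.5]
tcp_rot: [3.141, 0.001, -0.161]
contact_force: [-0.3, 0.1, 1.2]
grip_width: 39.7
finger_force: 0.0
```

```bash
python3 - <<'E'
from h import *
T,o=tcp();im=capture("wrist");print(o["tool_pos"],o["tcp_rot"]);cv2.imwrite("pics/wrist1.png",im[:,:,::-1])
E
```

```text
[529.00085489 -12.95518296 226.48435679] [ 3.14113568e+00  7.20872774e-04 -1.61338176e-01]
```

View pics/wrist1.png

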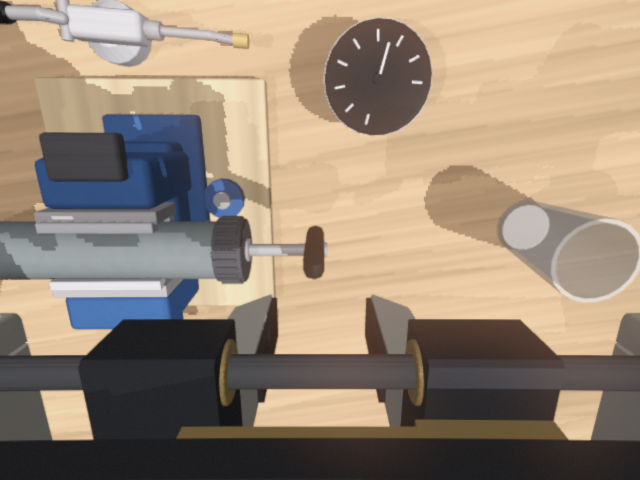

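```bash
python3 - <<'E'
from h import *
np.set_printoptions(precision=1,suppress=True)
T,o=tcp();Ti=np.linalg.inv(T)
for n,uv,z in(("rod",(262,249.5),120),("rod",(302,249.5),120),("cap",(232,250),120),("barrel",(20,250.5),120),("barrel",(150,250.5),120),("topedge",(315,277),158),("topL",(304.5,270),158),("topR",(323,270),158)):
    p=onz(ray("wrist",uv,T),z);print(n,p,(Ti@np.r_[p,1])[:3])
E
```

```text
rod [535.   28.2 120. ] [ -0.7 -41.8 106.6]
rod [530.3  -0.3 120. ] [ -0.7 -13.  106.6]
cap [538.1  49.6 120. ] [ -1.  -63.5 106.6]
barrel [562.1 197.8 120. ] [  -1.2 -213.6  106.5]
barrel [547.3 107.6 120. ] [  -1.3 -122.2  106.5]
topedge [522.6  -9.1 158. ] [-6.9 -3.1 68.6]
topL [528.4  -3.3 158. ] [-2.1 -9.6 68.6]
topR [526.5 -14.8 158. ] [-2.1  2.  68.6]
```

Call:
{"fn": "arm_command", "kwargs": {"gripper": [36, 36, 36, 36, 36], "dp": [[-0.04, -0.16, 0], [0, 0, 0.8], [0, 0, 0.8], [0, 0, 0.8], [0, 0, 0]], "twist": [0, 0, 0, 0, 0]}}

```text
time: 4.58
tool_pos: [528.0, -8.6, 165.6]
tcp_rot: [3.142, 0.003, -0.163]
contact_force: [-0.3, -0.1, 0.4]
grip_width: 36.0
finger_force: 0.0
```

Call:
{"fn": "arm_command", "kwargs": {"gripper": [36, 36, 36, 36, 36], "dp": [[0, 0, 0.4], [0, 0, 0.4], [0, 0, 0.4], [0, 0, 0.18], [0, 0, 0]], "twist": [0, 0, 0, 0, 0]}}

```text
time: 5.2
tool_pos: [528.9, -8.4, 131.9]
tcp_rot: [3.142, 0.001, -0.162]
contact_force: [-0.9, -0.5, 0.0]
grip_width: 36.0
finger_force: 0.0
```

```bash
python3 - <<'E'
from h import *
T,o=tcp();print(o["tool_pos"],o["contact_force"])
a=capture("side")[220:360,220:380,::-1];b=capture("scene")[150:290,200:360,::-1]
cv2.imwrite("pics/pre.png",np.hstack([cv2.resize(i,(400,350),interpolation=2) for i in(a,b)]))
E
```

```text
[528.9460535   -8.43207776 131.8517063 ] [-0.94643536 -0.54790529  0.00278177]
```

View pics/pre.png

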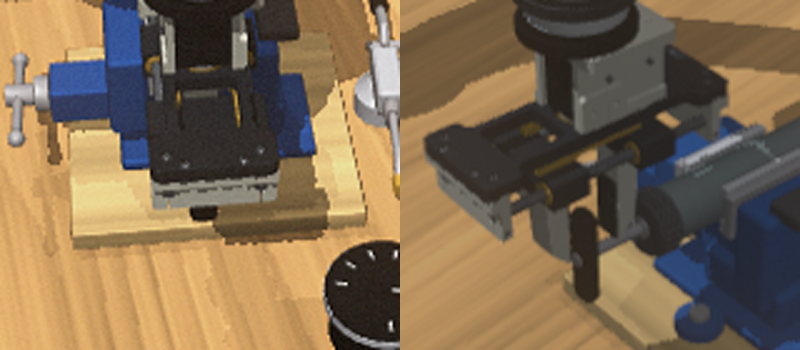

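Call:
{"fn": "arm_command", "kwargs": {"gripper": [28, 20, 12, 6, 2], "dp": [[0, 0, 0], [0, 0, 0], [0, 0, 0], [0, 0, 0], [0, 0, 0]], "twist": [0, 0, 0, 0, 0]}}

```text
time: 5.92
tool_pos: [529.2, -8.0, 132.3]
tcp_rot: [-3.141, -0.0, -0.162]
contact_force: [0.4, 3.4, 0.9]
grip_width: 13.8
finger_force: 30.0
```

Call:
{"fn": "arm_command", "kwargs": {"gripper": [0, 0, 0, 0, 0], "dp": [[0, 0, 0], [0, 0, 0], [0, 0, 0], [0, 0, 0], [0, 0, 0]], "twist": [0, 0, 0, 0, 0]}}

```text
time: 6.55
tool_pos: [529.2, -8.0, 132.3]
tcp_rot: [-3.141, -0.0, -0.162]
contact_force: [1.1, 5.2, 1.0]
grip_width: 13.8
finger_force: 30.0
```

Call:
{"fn": "arm_command", "kwargs": {"gripper": [0, 0, 0, 0, 0], "dp": [[0, 0.1, 0], [0, 0.2, 0], [0, 0.3, 0], [0, 0.3, 0], [0, 0.3, 0]], "twist": [0, 0, 0, 0, 0]}}

```text
time: 7.18
tool_pos: [524.6, -36.8, 132.3]
tcp_rot: [-3.139, -0.001, -0.162]
contact_force: [2.9, 11.2, -0.1]
grip_width: 14.0
finger_force: 30.0
```

Call:
{"fn": "arm_command", "kwargs": {"gripper": [0, 0, 0, 0, 0], "dp": [[0, 0.3, 0], [0, 0.3, 0], [0, 0.3, 0], [0, 0.3, 0], [0, 0.3, 0]], "twist": [0, 0, 0, 0, 0]}}

```text
time: 7.8
tool_pos: [518.8, -73.1, 132.3]
tcp_rot: [-3.138, -0.001, -0.162]
contact_force: [5.4, 13.3, 1.6]
grip_width: 14.1
finger_force: 30.0
```

Call:
{"fn": "arm_command", "kwargs": {"gripper": [0, 0, 0, 0, 0], "dp": [[0, 0.3, 0], [0, 0.3, 0], [0, 0.3, 0], [0, 0.25, 0], [0, 0.15, 0]], "twist": [0, 0, 0, 0, 0]}}

```text
time: 8.43
tool_pos: [513.7, -104.7, 132.3]
tcp_rot: [-3.137, -0.001, -0.162]
contact_force: [4.5, 15.2, 2.2]
grip_width: 13.7
finger_force: 30.0
```

Call:
{"fn": "arm_command", "kwargs": {"gripper": [0, 0, 0, 0, 0], "dp": [[0, 0.05, 0], [0, 0, 0], [0, 0, 0], [0, 0, 0], [0, 0, 0]], "twist": [0, 0, 0, 0, 0]}}

```text
time: 9.05
tool_pos: [513.5, -106.0, 132.3]
tcp_rot: [-3.138, -0.001, -0.162]
contact_force: [5.2, 14.3, 0.1]
grip_width: 13.7
finger_force: 30.0
```

```bash
python3 - <<'E'
from h import *
T,o=tcp();print(o["tool_pos"],np.linalg.norm(o["tool_pos"][:2]-[529.2,-8.0]),o["contact_force"],o["grip_width"])
a=capture("side")[230:350,240:360,::-1];b=capture("scene")[200:320,220:340,::-1]
w=capture("wrist")[200:300,180:420,::-1]
cv2.imwrite("pics/pull.png",np.vstack([np.hstack([cv2.resize(i,(360,360),interpolation=2) for i in(a,b)]),cv2.resize(w,(720,240),interpolation=2)[:240]]))
E
```

```text
[ 513.46599489 -105.95201987  132.26509884] 99.20764644239893 [ 5.18592131 14.28185974  0.13544063] 13.69314857860259
```

View pics/pull.png

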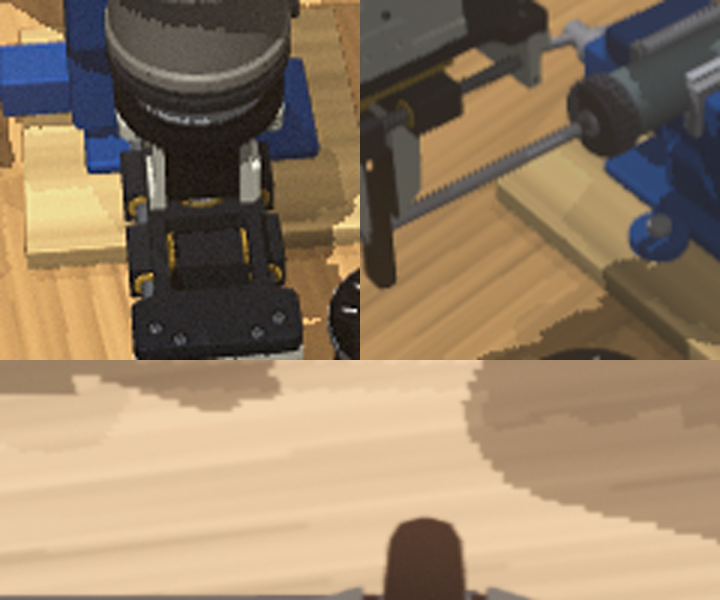

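```bash
python3 - <<'E'
from h import *
b=np.mean([capture("scene")[225:270,265:325,::-1] for _ in range(4)],0).astype(np.uint8)
w=capture("wrist")[200:360,0:200,::-1]
cv2.imwrite("pics/groove.png",np.hstack([cv2.resize(b,(480,360),interpolation=0),cv2.resize(w,(300,360),interpolation=2)[:,:300]]))
E
```

```text
(no output)
```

View pics/groove.png

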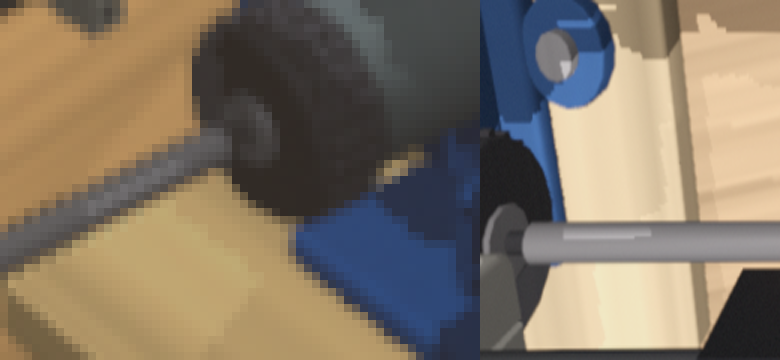

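```bash
python3 - <<'E'
from h import *
T,o=tcp();w=capture("wrist")[:,:,::-1];cv2.imwrite("pics/w2.png",w)
cv2.imwrite("pics/w2c.png",cv2.resize(w[270:350,0:80],(600,600),interpolation=2))
np.set_printoptions(precision=1,suppress=True)
ax=T[:3,1]
for u in(16,20,24,28.7):
    p=onz(ray("wrist",(u,308),T),120);print(u,p,(np.linalg.inv(T)@np.r_[p,1])[:3])
E
```

```text
16 [536.8  38.2 120. ] [  -0.3 -146.    12.8]
20 [536.5  36.3 120. ] [  -0.3 -144.1   12.8]
24 [536.2  34.5 120. ] [  -0.3 -142.2   12.8]
28.7 [535.8  32.3 120. ] [  -0.3 -140.    12.8]
```

View pics/w2c.png

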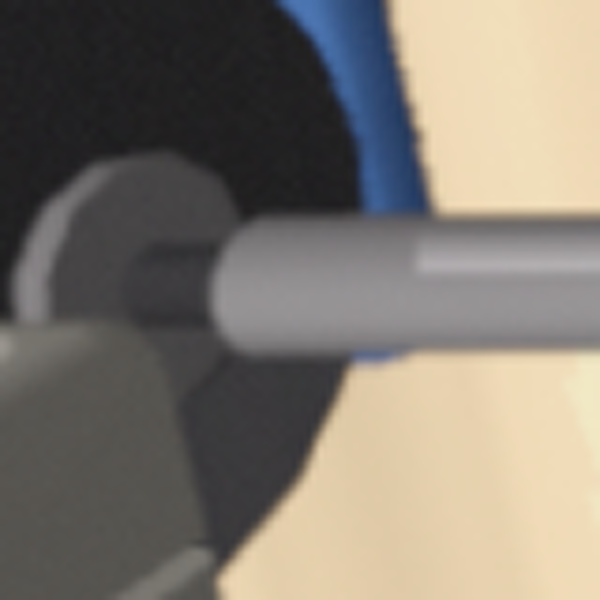

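Call:
{"fn": "arm_command", "kwargs": {"gripper": [0, 0, 0, 0, 0], "dp": [[0, 0.03, 0], [0, 0.03, 0], [0, 0.02, 0], [0, 0, 0], [0, 0, 0]], "twist": [0, 0, 0, 0, 0]}}

```text
time: 10.12
tool_pos: [513.2, -107.7, 132.3]
tcp_rot: [-3.137, -0.001, -0.162]
contact_force: [6.1, 14.7, 1.4]
grip_width: 13.6
finger_force: 30.0
```

Call:
{"fn": "arm_command", "kwargs": {"gripper": [0, 0, 0, 0, 0], "dp": [[0, 0, 0], [0, 0, 0], [0, 0, 0], [0, 0, 0], [0, 0, 0]], "twist": [0, 0, 0, 0, 0]}}

```text
time: 10.75
tool_pos: [513.2, -107.6, 132.3]
tcp_rot: [-3.137, -0.001, -0.162]
contact_force: [5.0, 15.6, 1.1]
grip_width: 13.6
finger_force: 30.0
```

Call:
{"fn": "arm_command", "kwargs": {"gripper": [0, 0, 0, 0, 0], "dp": [[0, 0, 0], [0, 0, 0], [0, 0, 0], [0, 0, 0], [0, 0, 0]], "twist": [0, 0, 0, 0, 0]}}

```text
time: 11.38
tool_pos: [513.2, -107.7, 132.3]
tcp_rot: [-3.137, -0.001, -0.162]
contact_force: [5.7, 15.2, 0.0]
grip_width: 14.0
finger_force: 30.0
```

Call:
{"fn": "arm_command", "kwargs": {"gripper": [0, 0, 0, 0, 0], "dp": [[0, 0, 0], [0, 0, 0], [0, 0, 0], [0, 0, 0], [0, 0, 0]], "twist": [0, 0, 0, 0, 0]}}

```text
time: 12.0
tool_pos: [513.2, -107.7, 132.3]
tcp_rot: [-3.137, -0.001, -0.162]
contact_force: [5.8, 15.0, 1.7]
grip_width: 13.9
finger_force: 30.0
```

Call:
{"fn": "arm_command", "kwargs": {"gripper": [0, 0, 0, 0, 0], "dp": [[0, 0, 0], [0, 0, 0], [0, 0, 0], [0, 0, 0], [0, 0, 0]], "twist": [0, 0, 0, 0, 0]}}

```text
time: 12.62
tool_pos: [513.2, -107.6, 132.3]
tcp_rot: [-3.137, -0.001, -0.162]
contact_force: [5.5, 15.2, 0.7]
grip_width: 14.1
finger_force: 30.0
```

Call:
{"fn": "arm_command", "kwargs": {"gripper": [0, 0, 0, 0, 0], "dp": [[0, 0, 0], [0, 0, 0], [0, 0, 0], [0, 0, 0], [0, 0, 0]], "twist": [0, 0, 0, 0, 0]}}

```text
time: 13.25
tool_pos: [513.2, -107.7, 132.3]
tcp_rot: [-3.137, -0.001, -0.162]
contact_force: [5.2, 13.8, 1.6]
grip_width: 14.0
finger_force: 30.0
```

```bash
python3 - <<'E'
from h import *
T,o=tcp();print(o["tool_pos"],np.linalg.norm(o["tool_pos"][:2]-[529.2,-8.0]),o["contact_force"])
w=capture("wrist")[:,:,::-1]
cv2.imwrite("pics/w3c.png",cv2.resize(w[270:350,0:80],(600,600),interpolation=2))
E
```

```text
[ 513.21912498 -107.65194987  132.28838183] 100.92521725827257 [ 5.16100046 13.79772835  1.64746155]
```

View pics/w3c.png

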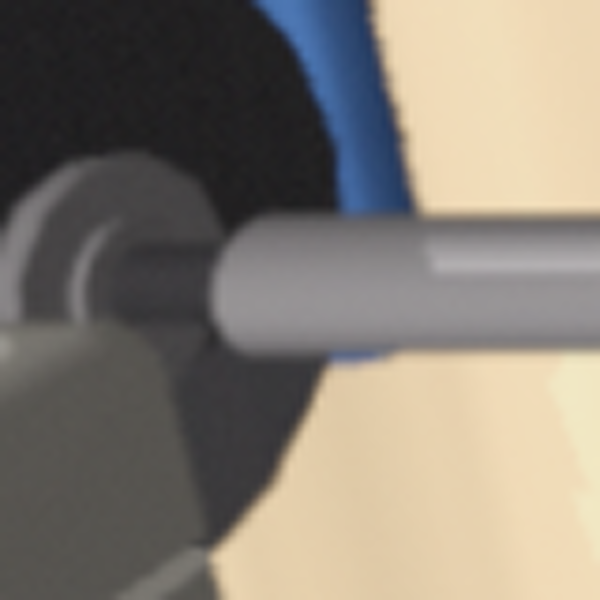

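The inner shoulder of the groove now shows just beyond the bush (crop x≈75–100), so the whole groove is just clear. The rod has been held still there for over 3 s.

```bash
python3 -c "
from plant import *
print(close_job())"
```

```text
the job is handed in; nothing more can be done
None
```

The rod is drawn out about 101 mm with the whole groove just clear of the end cap, was held still there for over three seconds and is still gripped; I handed the job in, but no verdict came back, and I took no final picture of the things round the vice, though the arm felt no unexpected contact.

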